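# Aim the telescoping thermometer wand at the red mug and hold it extended

## Task

Check the warmed red mug with the bench thermometer: while the wand is still pushed in, swing it round by its white head until it points at the middle of the red mug, and keep it steady there for a second. Then, with the orange release button in the side of the head squeezed, pull the head straight out past the first stop to the second stop (fully out), still pointing at the middle of the mug. Finish holding it there, button squeezed and wand still, without letting go; leave the mugs and everything else on the bench in place.

Things in the scene. Friction and masses are not known exactly. Their poses are not given: they have to be found in the camera images.
- stand: fixed stand of the thermometer wand: steel disc 96 mm across, 16 mm thick. Origin on the bench below the swivel's vertical axis; its y axis is the way the wand points when joint swivel is 0. The wand lies level, its axis 70 mm above the bench; its dark barrel, up to 38 mm thick, reaches 142 mm from the swivel axis; hub top at 90 mm
- swivel (a joint): turn of the wand about the stand's vertical axis, rad, counterclockwise seen from above, from -1.15 to 0.75; 0 = along the stand's y axis. Stays where it is left (friction 0.12 N m, no spring)
- telescope (a joint): how far the wand is pulled out, m: 0 pushed in, 0.050 first stop, 0.100 second stop = hard end. A snap pin locks it at each unless the button is squeezed; squeezed, it slides freely, past the first stop too, against a return spring (1.5 to 3 N) and 0.6 N friction. Its steel tube has a black band per stop, which comes out of the barrel as that stop is reached
- head: white box head of the wand, 36 mm across (x), 46 along the wand (y), 44 high (z); black sensor snout to 36 mm ahead. Origin at the box's centre, 70 mm above the bench, 170 mm from the swivel axis (270 when fully out); y points out along the wand, where the thermometer looks. Grasp across x from above, on the button and the far side; 43 mm wide, 38 with the button in
- release (a joint): orange button in the head's +x side, 30 mm along the wand, 28 mm high, centred on the side and standing 7 mm proud: its travel in m, 0 = out, 0.005 = fully in; it needs 6 N to go fully in, which a firm grip across the head does (use 15 N or more). The telescope comes free at about 0.004
- red_mug_mid (a point): centre (half-way up) of the red enamel mug, 84 mm across, 90 mm high, with a handle at the side
- blue_mug_mid (a point): centre (half-way up) of a blue mug of the same shape, not to be measured
- canister_mid (a point): centre (half-way up) of the clear plastic canister with a wooden lid, 88 mm across, 110 mm high
- dosing_ring_mid (a point): centre (half-way up) of the steel dosing ring, 62 mm across, 22 mm high, on the white mat (6 mm thick)
- tamper_mid (a point): centre (half-way up) of the steel tamper, 58 mm across, 85 mm high, on the white mat
Mind the look-alikes: they are no part of the job. Of the things that look like the part that bears red_mug_mid, the middle-sized one is meant.

How it is judged:
By the outcome, as a careful person would: the job done as asked, in the order asked, and still so for the second after the job is handed in, while the arm keeps its last pose, push and grip.
It also fails if it takes over 48 s, if anything falls off the work surface, if the arm or the gripper's body presses on something with over 40 N, if the wrist force passes 120 N, or if a joint passes its speed limit or range.

## Robot

A 7-joint arm with a two-finger parallel gripper is mounted at the origin on the work surface. World frame = base frame: x ahead of the robot, y to its left, z up, the work surface at z = 0. Lengths are in m, angles in rad, forces in N, time in s.
With the tool pointing down it reaches from about 0.4 to 0.85 m from the base axis. Payload 4.5 kg.
Tool frame: the origin (TCP) lies midway between the tips of the shut fingers; the grasp point (between the pads) lies 19 mm behind it; z points along the fingers, x is the direction in which the jaws open and shut, and the axes are right-handed (so a half turn about z gives the same grasp; the last joint's range is limited). The gripper opens to 85 mm and grips with 20 to 120 N. Pads are 22 mm wide; open, the fingers measure 114 mm over their backs; the gripper's body (76 mm by 85 mm) begins 54 mm behind the grasp point. The pads swing forward as they close: fully open they stand 13 mm farther back than shut.
Start: joints at [0.034, 0.689, -0.195, 1.565, 0.157, 0.902, -0.215], TCP at [0.625, 0, 0.231] pointing down, gripper open.
Joint ranges: [-3.01, 3.01], [-0.46, 2.08], [-1.47, 1.51], [0.13, 2.56], [-1, 4.14], [0.04, 2.09], [-2.66, 2.66]. Speed limits (rad/s): [2.57, 2.57, 3.14, 3.14, 3.14, 3.14, 3.14].

## Interface

Orientations are given as a 3x3 rotation matrix whose columns are the frame's x, y, z axes.
In Python, from plant import ctrl, grab_frame, get_calibration, job gives the robot as it stands.
- The arm moves only by the tool arm_command, never from a script. Its argument "targets" is one flat list of numbers, 7 for each row, row after row: the shift along the tool's x, y, z in mm, then the turn, a rotation vector about the tool's x, y, z in degrees, then the closure, from 0 (fully open) to 1 (shut). In form: [x, y, z, wx, wy, wz, grip, x, y, z, wx, wy, wz, grip, ...]. A call has 1 to 10 rows; each row shifts and turns the commanded pose from where the row before left it, along the tool's axes as they then stand; what a row does not reach is not made up. A row lasts 1/8 s, in which the tool goes at most 62.5 mm and 10.7 degrees, less where a joint would pass 70% of its speed; a pose out of reach is approached as far as the arm can. A call with a gripper value outside its range is refused whole. The fingers move at their own pace and stop on an object; the grip force is fixed at half the most. Time passes only in rows, so rows that do not move let the fingers close. It gives the time, the measured TCP pose, the force and the opening at its end, in the units of the state.
- ctrl.state(): the state, without advancing time (a new reading comes with each control period).
- grab_frame(name): name is "scene" or "side" or "wrist"; returns the picture (480x640x3 uint8, red, green, blue); there is no depth.
- get_calibration(name): a dict with "mtx" (3x3 intrinsics, pixels), "k1" (the pictures are not rectified: a ray, as slopes to the right and down, at radius r is drawn at 1 + k1 r^2 times it, then the intrinsics apply), "rvec" (rotation vector, rad) and "tvec" (3), from world to camera coordinates, as OpenCV has them. Camera axes: x right, y down, z forward; pixel columns grow to the right and rows downward; lengths in m; the calibration is good to about 2 mm. A picture is of the moment at which its call begins: read the wrist's pose just before it. get_calibration takes no time and is no camera call; for the wrist camera it gives the pose at the moment of the call.
- job.finish_job(): hands the job in, once; it reports no verdict.
The state is a dict: "clock": time; "joint_positions": joint angles; "qvel": joint speeds; "joint_efforts": joint torques, N m; "ee_pos": TCP position; "eef_rot": TCP orientation; "contact_force": force on the tool from outside, world axes, zero at the start; "torque": the same for the moment, N m; "finger_gap": opening from 0.0 (shut) to 1.0 (fully open).
Only numpy, scipy, OpenCV 4.12 (cv2) and the standard library are available. Lean on these libraries where they do the work, as an engineer would, in place of code of your own. Each camera call takes 0.05 s, during which the arm holds its last target. There are 200 camera calls.

## Working session

There is one attempt and no reset: what is moved stays moved. The work goes in short steps, Python scripts to look and compute and a tool call to move; the robot and the scene stay as the last step left them, time stands still between calls to the robot, and variables do not carry over. Pictures are saved under pics/ and viewed, about 8 in all and at most 12, crops included, and the job is handed in when it is done.

Besides the shell and the picture viewer there is one more tool, called after "Emit:" by a JSON object that holds its "api" and its "payload", one argument or row to a line. arm_command: Moves the arm, as the interface text tells. Its arguments: {"type":"object","properties":{"targets":{"type":"array","items":{"type":"number"}}},"required":["targets"]}

```bash
mkdir -p pics; ls
python3 - <<'E'
from plant import ctrl, grab_frame, get_calibration, job
import cv2,numpy as np
np.set_printoptions(precision=4,suppress=True)
for n in ["scene","side","wrist"]:
    c=get_calibration(n); print(n,c)
    im=grab_frame(n); cv2.imwrite(f"pics/{n}0.png",im[:,:,::-1])
print(ctrl.state())
E
```

```text
pics
scene {'mtx': array([[505.5481,   0.    , 322.2533],
       [  0.    , 505.5481, 240.7005],
       [  0.    ,   0.    ,   1.    ]]), 'k1': -0.026395967814312145, 'rvec': array([ 1.9218,  1.8928, -0.5218]), 'tvec': array([-0.0414, -0.4469,  1.6302])}
side {'mtx': array([[578.4124,   0.    , 313.6032],
       [  0.    , 578.4124, 229.293 ],
       [  0.    ,   0.    ,   1.    ]]), 'k1': 0.012587254122163827, 'rvec': array([ 0.4901, -2.6236,  1.2931]), 'tvec': array([0.5585, 0.1779, 1.0973])}
wrist {'mtx': array([[383.1054,   0.    , 317.7158],
       [  0.    , 383.1054, 237.0899],
       [  0.    ,   0.    ,   1.    ]]), 'k1': 0.000335218060498404, 'rvec': array([-2.8134,  0.0006,  0.0023]), 'tvec': array([-0.6231, -0.0427,  0.3795])}
{'clock': 0.15, 'joint_positions': array([ 0.0338,  0.6898, -0.1945,  1.5661,  0.1573,  0.9025, -0.2151]), 'qvel': array([-0.0016, -0.0016,  0.0013, -0.004 ,  0.0004,  0.0023,  0.0019]), 'joint_efforts': array([ -0.0006, -53.9937,  -1.2682, -15.8719,   0.0092,   0.0065,
         0.    ]), 'ee_pos': array([ 0.6245, -0.    ,  0.2307]), 'eef_rot': array([[ 1.    ,  0.0001, -0.0014],
       [ 0.0001, -1.    , -0.0001],
       [-0.0014,  0.0001, -1.    ]]), 'contact_force': array([ 0.3014,  0.6055, -0.445 ]), 'torque': array([ 0.0079,  0.0071, -0.0251]), 'finger_gap': 1.0002536782871612}
```

View pics/scene0.png

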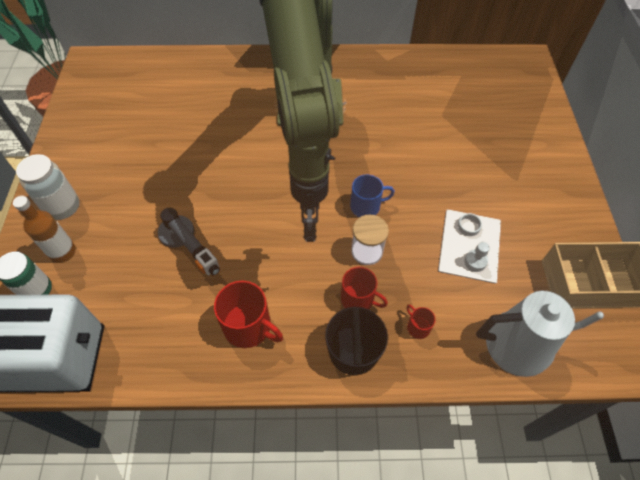

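View pics/side0.png

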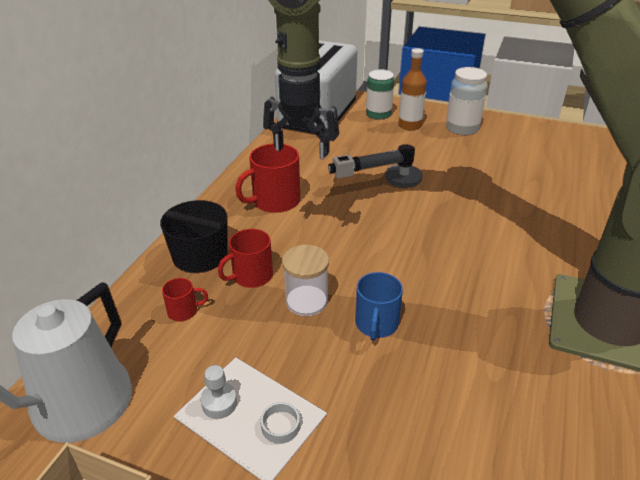

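Run:
```python
import cv2,numpy as np
s=cv2.imread("pics/scene0.png"); d=cv2.imread("pics/side0.png")
r=lambda im,x,y:cv2.resize(im[y:y+75,x:x+100],(400,300),interpolation=cv2.INTER_CUBIC)
cv2.imwrite("pics/crop1.png",np.vstack([np.hstack([r(s,145,200),r(s,310,245)]),np.hstack([r(d,325,135),r(d,205,222)])]))
```

```text
(no output)
```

View pics/crop1.png

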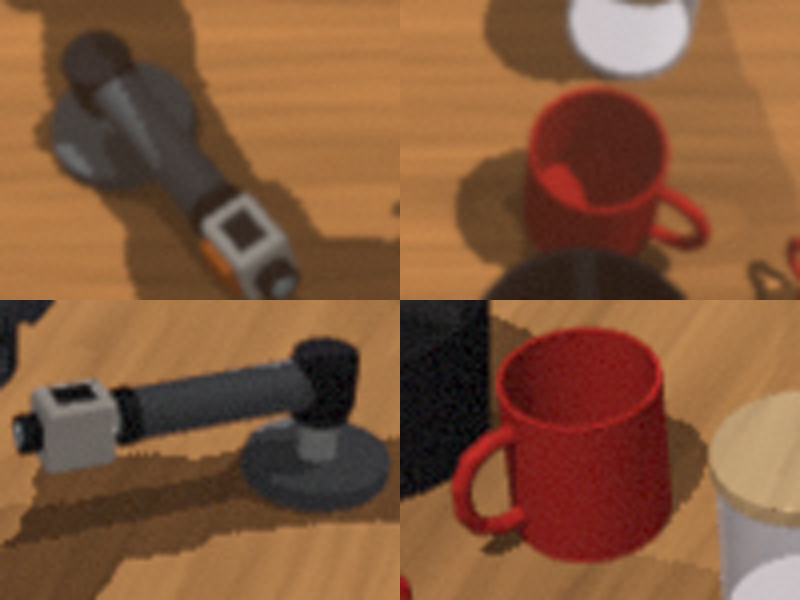

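The top row is the scene camera and the bottom row is the side camera. There are three red mugs in the scene view: large (243,313), middle (360,290) and small (420,321). The middle-sized one at (360,290) is meant. The black pot and the canister are near it. The wand hub is at about (169,213), the head at about (207,258), and the orange button is on the head's lower-left side.

```bash
cat > h.py <<'E'
import cv2,numpy as np
from plant import ctrl, grab_frame, get_calibration, job
from scipy.optimize import least_squares
np.set_printoptions(precision=4,suppress=True)
def ray(c,uv):
    uv=np.atleast_2d(uv).astype(float)
    K=c["mtx"]; p=cv2.undistortPoints(uv[:,None],K,np.array([c["k1"],0,0,0.]))[:,0]
    R=cv2.Rodrigues(np.array(c["rvec"]))[0]; o=-R.T@np.array(c["tvec"])
    d=np.c_[p,np.ones(len(p))]@R; return o,d/np.linalg.norm(d,axis=1)[:,None]
def plane(c,uv,z):
    o,d=ray(c,uv); return o+d*((z-o[2])/d[:,2])[:,None]
def tri(c1,u1,c2,u2):
    o1,d1=ray(c1,u1);o2,d2=ray(c2,u2);P=[];E=[]
    for a,b in zip(d1,d2):
        t=np.linalg.lstsq(np.c_[a,-b],o2-o1,rcond=None)[0]
        p,q=o1+t[0]*a,o2+t[1]*b; P.append((p+q)/2);E.append(np.linalg.norm(p-q))
    return np.array(P),np.array(E)
def circ(P):
    s=least_squares(lambda v:np.hypot(P[:,0]-v[0],P[:,1]-v[1])-v[2],[*P[:,:2].mean(0),.04]).x
    return s
E
cat > m1.py <<'E'
from h import *
S,D=get_calibration("scene"),get_calibration("side")
cs=lambda *p,o,v:(np.array(p,float)-v)/4+o
sm=cs((527,150),(597,85),(668,150),(597,212),o=(310,245),v=(400,0))
dm=cs((499,375),(585,328),(663,375),(580,430),o=(205,222),v=(400,300))
for c,m in((S,sm),(D,dm)): print("mug rim circle z.09",circ(plane(c,m,.09)))
print("rim ctr tri",tri(S,sm.mean(0),D,dm.mean(0)))
sh=cs((243,193),(300,240),(262,272),(203,212),o=(145,200),v=(0,0))
dh=cs((98,380),(32,393),(42,412),(117,398),o=(325,135),v=(0,300))
print("head top",tri(S,sh,D,dh), plane(S,sh,.092).mean(0),plane(D,dh,.092).mean(0))
hs=cs((97,55),o=(145,200),v=(0,0));hd=cs((325,352),o=(325,135),v=(0,300))
print("hub",tri(S,hs,D,hd),plane(S,hs,.09),plane(D,hd,.09))
ss=cs((52,130),(125,190),(197,115),(75,170),o=(145,200),v=(0,0));sd=cs((242,462),(315,505),(388,460),(280,428),(350,425),o=(325,135),v=(0,300))
print("stand disc",circ(plane(S,ss,.010)),circ(plane(D,sd,.012)))
E
python3 m1.py
```

```text
mug rim circle z.09 [0.6935 0.116  0.0418]
mug rim circle z.09 [0.6908 0.1156 0.0413]
rim ctr tri (array([[0.6924, 0.1149, 0.0884]]), array([0.0036]))
head top (array([[ 0.6056, -0.2523,  0.106 ],
       [ 0.6373, -0.2163,  0.1085],
       [ 0.6415, -0.2444,  0.0782],
       [ 0.6023, -0.2825,  0.0776]]), array([0.0013, 0.0067, 0.0084, 0.0008])) [ 0.6233 -0.2474  0.092 ] [ 0.6213 -0.2528  0.092 ]
hub (array([[ 0.4918, -0.3606,  0.0898]]), array([0.0021])) [[ 0.493  -0.3599  0.09  ]] [[ 0.4912 -0.3619  0.09  ]]
stand disc [ 0.4963 -0.3596  0.0481] [ 0.4882 -0.3571  0.0492]
```

Emit:
{"api": "arm_command", "payload": {
  "targets": [0,31,0,0,0,0,0,0,31,0,0,0,0,0,0,31,0,0,0,0,0,0,31,0,0,0,0,0,0,31,0,0,0,0,0,0,31,0,0,0,0,0,0,31,0,0,0,0,0,0,33,0,0,0,0,0]
}}

```text
clock: 1.15
ee_pos: [0.6248, -0.2507, 0.2309]
eef_rot: [[1.0, 0.0, -0.001], [0.0, -1.0, 0.001], [-0.001, -0.001, -1.0]]
contact_force: [0.4, 0.8, 0.1]
finger_gap: 0.999
```

Emit:
{"api": "arm_command", "payload": {
  "targets": [0,0,0,0,0,8.3,0,0,0,0,0,0,8.3,0,0,0,0,0,0,8.3,0,0,0,0,0,0,8.3,0,0,0,0,0,0,8.3,0,0,0,0,0,0,8.3,0,0,0,0,0,0,0,0,0,0,0,0,0,0,0]
}}

```text
clock: 2.15
ee_pos: [0.6249, -0.2499, 0.2311]
eef_rot: [[0.647, -0.762, -0.0], [-0.762, -0.647, 0.0], [-0.0, 0.0, -1.0]]
contact_force: [-0.6, -0.1, -0.2]
finger_gap: 0.994
```

Run:
```python
from h import *
s=ctrl.state(); print(s["ee_pos"],s["eef_rot"],s["joint_positions"])
c=get_calibration("wrist"); R=cv2.Rodrigues(c["rvec"])[0]; print("cam",-R.T@c["tvec"],R)
im=grab_frame("wrist"); cv2.imwrite("pics/w1.png",im[:,:,::-1]); np.save("w1.npy",[c["rvec"],c["tvec"]])
S=get_calibration("scene")
print("bigmug rim",plane(S,(243,303),.12))
```

```text
[ 0.6249 -0.2499  0.2311] [[ 0.6474 -0.7622 -0.0004]
 [-0.7622 -0.6474  0.0002]
 [-0.0004  0.0001 -1.    ]] [ 0.2978  0.7548  0.0279  1.4112 -0.0232  0.9763 -0.5356]
cam [ 0.6873 -0.1976  0.3726] [[ 0.6468 -0.7626 -0.0004]
 [-0.7219 -0.6124  0.3223]
 [-0.246  -0.2082 -0.9466]]
bigmug rim [[ 0.758  -0.1506  0.12  ]]
```

View pics/w1.png

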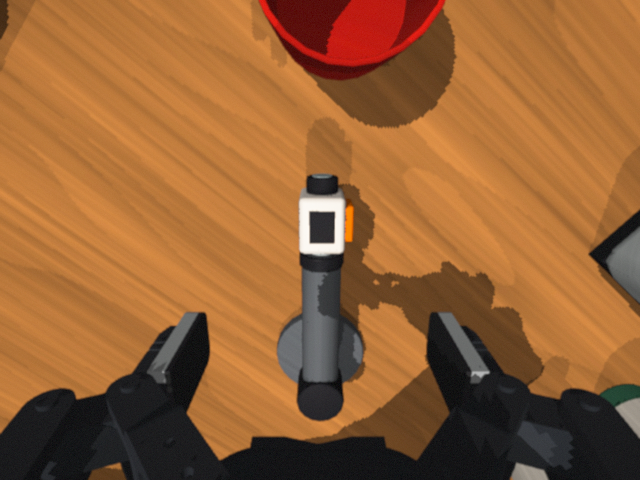

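The wand is in line with the tool's y axis. The head's white top spans about (299–346, 190–254), the button is at (349,222) on the right, and the hub is at (320,400). The big red mug is above the head and clear of it.

```bash
cat > m2.py <<'E'
from h import *
im=cv2.imread("pics/w1.png"); r,t=np.load("w1.npy"); c=dict(get_calibration("wrist"),rvec=r,tvec=t)
hsv=cv2.cvtColor(im,cv2.COLOR_BGR2HSV)
w=((hsv[...,1]<60)&(hsv[...,2]>150)).astype(np.uint8); w[:150]=0;w[280:]=0;w[:,:270]=0;w[:,380:]=0
cn=max(cv2.findContours(w,0,2)[0],key=cv2.contourArea); print("white",cv2.boundingRect(cn)); q=cv2.minAreaRect(cn); print(q)
b=cv2.boxPoints(q); P=plane(c,b,.092); print(P, [np.linalg.norm(P[i]-P[i-1]) for i in range(4)]); hc=P.mean(0); print("head",hc)
hub=plane(c,(320,400),.09)[0]
print("hub",hub,np.linalg.norm(hc-hub),np.degrees(np.arctan2(*(hc-hub)[1::-1])))
# height check: wrist+scene
S=get_calibration("scene")
sh=np.array([(243,193),(300,240),(262,272),(203,212)])/4+(145,200)
print("tri head",tri(c,[q[0]],S,[sh.mean(0)]),tri(c,[(320,400)],S,[(169.2,213.5)]))
o=np.array([hub[0],hub[1]]); m=np.array([.692,.116])-o; print("mug dir",np.degrees(np.arctan2(m[1],m[0])))
s=ctrl.state(); print("tool-frame offset to head mm",1000*s["eef_rot"].T@(np.r_[hc[:2],.051]-s["ee_pos"]))
E
python3 m2.py
```

```text
white (299, 190, 46, 66)
((321.5, 222.5), (65.0, 45.0), 90.0)
[[ 0.6336 -0.2248  0.092 ]
 [ 0.6552 -0.2503  0.092 ]
 [ 0.6164 -0.2847  0.092 ]
 [ 0.5935 -0.2577  0.092 ]] [np.float64(0.05182106424934141), np.float64(0.033416220168269416), np.float64(0.051824541649178435), np.float64(0.03537774588416021)]
head [ 0.6247 -0.2544  0.092 ]
hub [ 0.4957 -0.3628  0.09  ] 0.16850521038384736 40.025505842658596
tri head (array([[ 0.6259, -0.2497,  0.0962]]), array([0.0067])) (array([[ 0.504 , -0.3547,  0.1047]]), array([0.0027]))
mug dir 67.70223310575241
tool-frame offset to head mm [  3.3406   3.075  180.1224]
```

Emit:
{"api": "arm_command", "payload": {
  "targets": [3,4,20,0,0,0,0,0,0,25,0,0,0,0,0,0,25,0,0,0,0,0,0,25,0,0,0,0,0,0,25,0,0,0,0,0,0,22,0,0,0,0,0,0,20,0,0,0,0,0,0,20,0,0,0,0,0,0,0,0,0,0,0,0,0,0,0,0,0,0]
}}

```text
clock: 3.45
ee_pos: [0.6245, -0.2551, 0.0499]
eef_rot: [[0.646, -0.764, 0.001], [-0.764, -0.646, -0.0], [0.001, -0.001, -1.0]]
contact_force: [0.2, -1.0, 0.7]
finger_gap: 0.998
```

Run:
```python
from h import *
s=ctrl.state(); print(s["ee_pos"],s["contact_force"])
a=grab_frame("wrist")[:,:,::-1]; b=grab_frame("side")[:,:,::-1]
np.save("cal2.npy",[get_calibration("wrist")[k] for k in("rvec","tvec")])
cv2.imwrite("pics/w2.png",a)
cv2.imwrite("pics/c2.png",np.hstack([cv2.resize(a,(400,300)),cv2.resize(b[90:240,260:460],(400,300),interpolation=2)]))
```

```text
[ 0.6245 -0.2551  0.0499] [ 0.1834 -0.9657  0.7122]
```

View pics/c2.png

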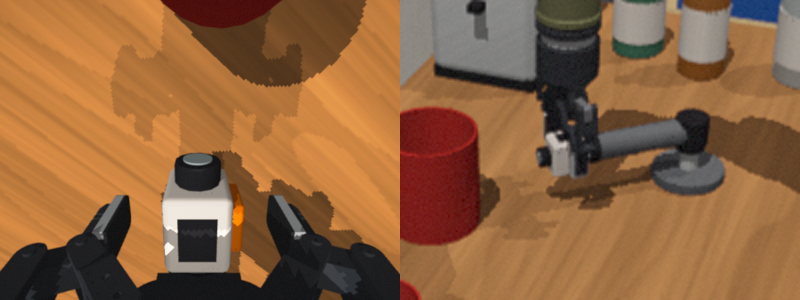

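The jaws straddle the head and it is well centred (mid about 197/400, pads about 128 and 270). I'll cage it loosely so the button isn't squeezed and the telescope stays locked in, then swing.

Emit:
{"api": "arm_command", "payload": {
  "targets": [0,0,0,0,0,0,0.3,0,0,0,0,0,0,0.44,0,0,0,0,0,0,0.44,0,0,0,0,0,0,0.44,0,0,0,0,0,0,0.44,0,0,0,0,0,0,0.44]
}}

```text
clock: 4.3
ee_pos: [0.6241, -0.255, 0.0494]
eef_rot: [[0.645, -0.764, 0.001], [-0.764, -0.645, -0.0], [0.001, -0.0, -1.0]]
contact_force: [0.8, -0.7, 0.0]
finger_gap: 0.559
```

Emit:
{"api": "arm_command", "payload": {
  "targets": [-8,0.2,0,0,0,-2.7,0.44,-8,0.2,0,0,0,-2.7,0.44,-8,0.2,0,0,0,-2.7,0.44,-8,0.2,0,0,0,-2.7,0.44,-8,0.2,0,0,0,-2.7,0.44,-8,0.2,0,0,0,-2.7,0.44,-8,0.2,0,0,0,-2.7,0.44,-8,0.2,0,0,0,-2.7,0.44,-8,0.2,0,0,0,-2.7,0.44,-8,0.2,0,0,0,-2.7,0.44]
}}

```text
clock: 5.55
ee_pos: [0.5595, -0.2077, 0.0493]
eef_rot: [[0.923, -0.385, 0.0], [-0.385, -0.923, 0.0], [0.0, -0.0, -1.0]]
contact_force: [0.5, 0.9, 0.4]
finger_gap: 0.561
```

Run:
```python
from h import *
s=ctrl.state(); print(s["ee_pos"],s["contact_force"])
a=grab_frame("wrist")[:,:,::-1]; b=grab_frame("scene")[:,:,::-1]
np.save("cal3.npy",[get_calibration("wrist")[k] for k in("rvec","tvec")])
cv2.imwrite("pics/w3.png",a);cv2.imwrite("pics/s3.png",b)
cv2.imwrite("pics/c3.png",np.vstack([cv2.resize(a,(800,600))[:430],np.hstack([cv2.resize(b[195:280,150:350],(400,170),interpolation=2)]*2)]))
```

```text
[ 0.5595 -0.2077  0.0493] [0.4915 0.9216 0.4327]
```

View pics/c3.png

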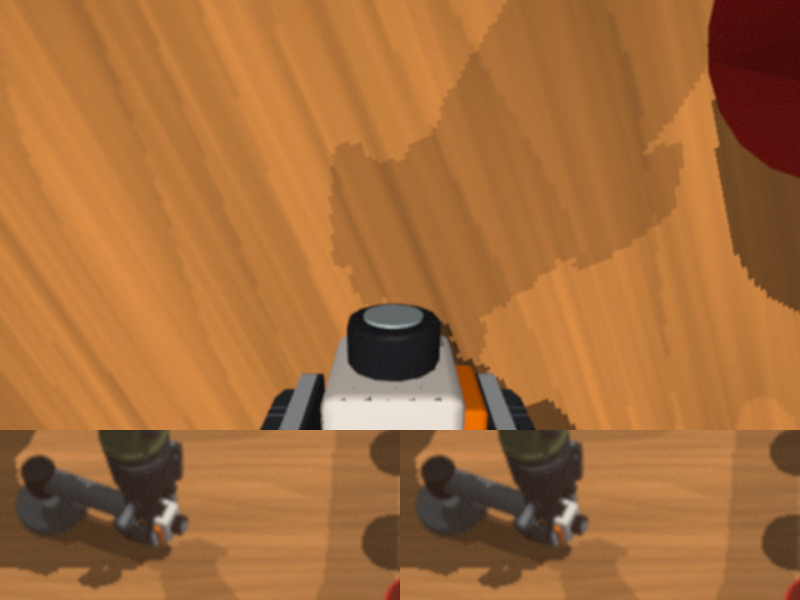

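Emit:
{"api": "arm_command", "payload": {
  "targets": [0,0,0,0,0,0,0.7,0,0,0,0,0,0,1,0,0,0,0,0,0,1,0,0,0,0,0,0,1,0,0,0,0,0,0,1,0,0,0,0,0,0,1]
}}

```text
clock: 6.4
ee_pos: [0.5598, -0.2082, 0.0497]
eef_rot: [[0.921, -0.389, -0.0], [-0.389, -0.921, -0.0], [0.0, 0.0, -1.0]]
contact_force: [-1.9, 1.2, 5.7]
finger_gap: 0.431
```

Run:
```python
from h import *
s=ctrl.state(); print(s["ee_pos"],s["eef_rot"],s["contact_force"],s["torque"],s["finger_gap"])
for n in("wrist","scene","side"):
    cv2.imwrite(f"pics/{n}4.png",grab_frame(n)[:,:,::-1])
a,b,d=[cv2.imread(f"pics/{n}4.png") for n in("wrist","scene","side")]
r=lambda im,x,y,w,h:cv2.resize(im[y:y+h,x:x+w],(400,300),interpolation=2)
cv2.imwrite("pics/c4.png",np.hstack([r(a,240,330,200,150),r(b,145,195,120,90)]))
```

```text
[ 0.5598 -0.2082  0.0497] [[ 0.9214 -0.3887 -0.    ]
 [-0.3887 -0.9214 -0.0002]
 [ 0.      0.0002 -1.    ]] [-1.8586  1.1965  5.7312] [ 0.0195  0.0747 -0.2919] 0.43120974909888027
```

View pics/c4.png

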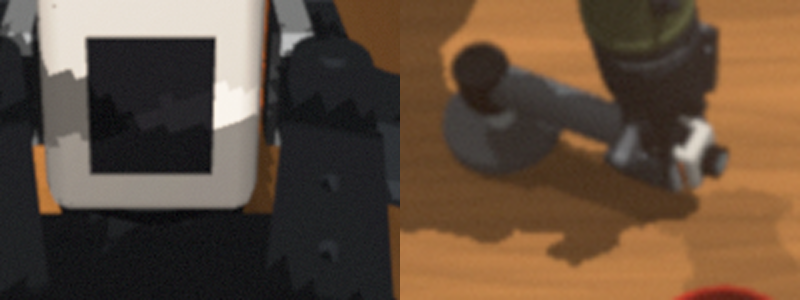

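Emit:
{"api": "arm_command", "payload": {
  "targets": [0,0,0,0,0,0,1,0,0,0,0,0,0,1,0,0,0,0,0,0,1,0,0,0,0,0,0,1,0,0,0,0,0,0,1,0,0,0,0,0,0,1,0,0,0,0,0,0,1,0,0,0,0,0,0,1,0,0,0,0,0,0,1,0,0,0,0,0,0,1]
}}

```text
clock: 7.8
ee_pos: [0.5599, -0.2082, 0.0497]
eef_rot: [[0.921, -0.389, -0.0], [-0.389, -0.921, -0.0], [0.0, 0.0, -1.0]]
contact_force: [-2.1, 0.6, 4.9]
finger_gap: 0.429
```

Emit:
{"api": "arm_command", "payload": {
  "targets": [0,-5,0,0,0,0,1,0,-8,0,0,0,0,1,0,-8,0,0,0,0,1,0,-8,0,0,0,0,1,0,-8,0,0,0,0,1,0,-8,0,0,0,0,1,0,-8,0,0,0,0,1,0,-8,0,0,0,0,1,0,-5,0,0,0,0,1,0,0,0,0,0,0,1]
}}

```text
clock: 9.05
ee_pos: [0.5857, -0.1475, 0.0496]
eef_rot: [[0.921, -0.388, 0.0], [-0.388, -0.921, -0.001], [0.001, 0.001, -1.0]]
contact_force: [-2.3, -0.7, 5.3]
finger_gap: 0.432
```

```bash
cat > m5.py <<'E'
from h import *
import sys
s=ctrl.state(); print(s["ee_pos"],np.degrees(np.arctan2(-s["eef_rot"][1,1],-s["eef_rot"][0,1])),s["contact_force"],s["torque"],s["finger_gap"])
k=sys.argv[1]
np.save(f"cal{k}.npy",[get_calibration("wrist")[q] for q in("rvec","tvec")])
for n in("wrist","scene","side"):
    cv2.imwrite(f"pics/{n}{k}.png",grab_frame(n)[:,:,::-1])
a,b,d=[cv2.imread(f"pics/{n}{k}.png") for n in("wrist","scene","side")]
r=lambda im,x,y,w,h:cv2.resize(im[y:y+h,x:x+w],(400,300),interpolation=2)
cv2.imwrite(f"pics/c{k}.png",np.vstack([cv2.resize(a,(800,600))[:300],np.hstack([r(b,145,195,160,120),r(d,250,120,160,120)])]))
E
python3 m5.py 5
```

```text
[ 0.5857 -0.1475  0.0496] 67.14473784084387 [-2.2641 -0.7163  5.2981] [-0.3669  0.1213 -0.4257] 0.43233665061041965
```

View pics/c5.png

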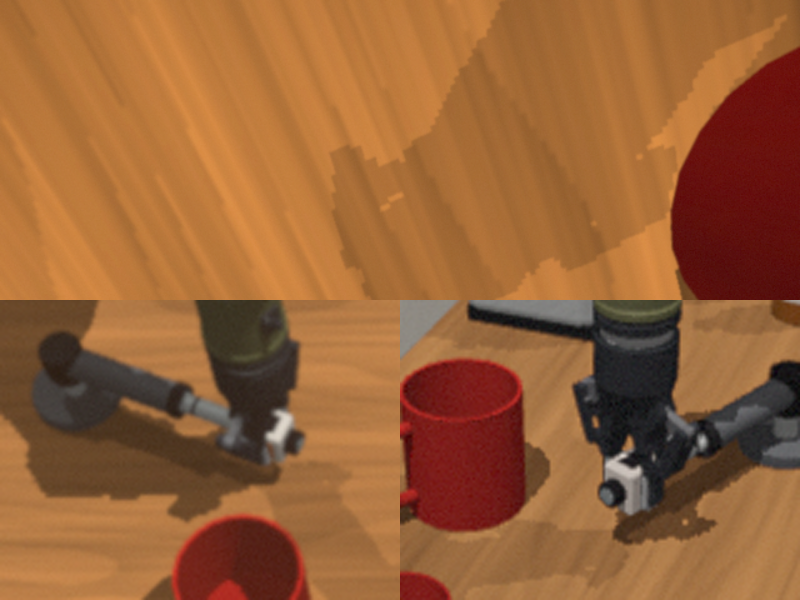

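Emit:
{"api": "arm_command", "payload": {
  "targets": [0,-6,0,0,0,0,1,0,-7,0,0,0,0,1,0,-7,0,0,0,0,1,0,-7,0,0,0,0,1,0,-5,0,0,0,0,1,0,-3,0,0,0,0,1,0,-1,0,0,0,0,1,0,0,0,0,0,0,1]
}}

```text
clock: 10.2
ee_pos: [0.599, -0.1161, 0.0494]
eef_rot: [[0.921, -0.389, -0.001], [-0.389, -0.921, -0.003], [0.0, 0.003, -1.0]]
contact_force: [-3.2, -4.6, 4.8]
finger_gap: 0.428
```

```bash
python3 m5.py 6
```

```text
[ 0.599  -0.1161  0.0494] 67.10936250545798 [-3.2367 -4.6499  4.7977] [-1.0192  0.2103 -0.2458] 0.42825513089388495
```

View pics/c6.png

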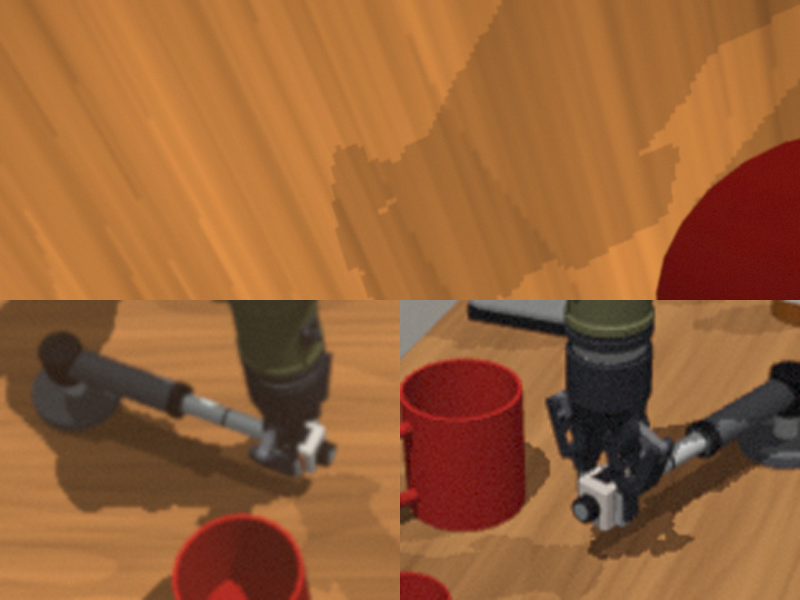

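Travel is 100.0 mm and the first black band is well out on the tube. I'll pull a little more and look for the force rise at the hard end.

Emit:
{"api": "arm_command", "payload": {
  "targets": [0,-1,0,0,0,0,1,0,-1,0,0,0,0,1,0,-1,0,0,0,0,1,0,0,0,0,0,0,1,0,0,0,0,0,0,1]
}}

```text
clock: 10.98
ee_pos: [0.599, -0.1161, 0.0493]
eef_rot: [[0.921, -0.39, -0.003], [-0.39, -0.921, -0.006], [-0.0, 0.006, -1.0]]
contact_force: [-5.4, -9.1, 5.3]
finger_gap: 0.435
```

```bash
python3 m5.py 7
python3 - <<'E'
import cv2,numpy as np
b,d=[cv2.imread(f"pics/{n}7.png") for n in("scene","side")]
cv2.imwrite("pics/c7b.png",np.hstack([cv2.resize(b[215:275,195:275],(400,300),interpolation=2),cv2.resize(d[150:210,315:395],(400,300),interpolation=2)]))
E
```

```text
[ 0.599  -0.1161  0.0493] 67.02986266840769 [-5.3994 -9.1294  5.2755] [-1.665   0.3607 -0.0998] 0.435353317796608
```

View pics/c7b.png

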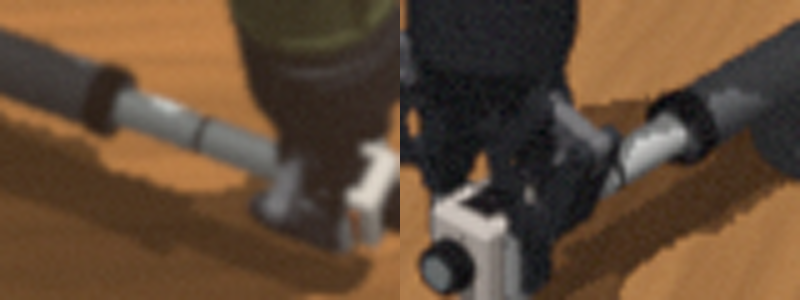

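The hard end is confirmed: the position stopped at 100 mm travel while the force rose to about 10 N. The line of travel gives a heading of 67.0°, while the mug bears 67.4–67.9°. I'll make a small trim and settle.

Emit:
{"api": "arm_command", "payload": {
  "targets": [-1.2,0,0,0,0,-0.3,1,-1.2,0,0,0,0,-0.3,1,0,0,0,0,0,0,1,0,0,0,0,0,0,1,0,0,0,0,0,0,1,0,0,0,0,0,0,1,0,0,0,0,0,0,1,0,0,0,0,0,0,1]
}}

```text
clock: 12.12
ee_pos: [0.5968, -0.1151, 0.0493]
eef_rot: [[0.925, -0.381, -0.003], [-0.381, -0.925, -0.006], [-0.0, 0.006, -1.0]]
contact_force: [-4.4, -8.9, 4.9]
finger_gap: 0.43
```

```bash
python3 m5.py 8
python3 - <<'E'
from h import *
s=ctrl.state(); t=s["ee_pos"]
print("qvel",np.abs(s["qvel"]).max())
for n in("scene","side"):
    c=get_calibration(n); im=cv2.imread(f"pics/{n}8.png"); im0=cv2.imread(f"pics/{n}0.png")
    x,y,w,h=(310,245,75,60) if n=="scene" else (205,222,75,70)
    print(n,"mug/region diff",cv2.absdiff(im,im0)[y:y+h,x:x+w].max())
H=t[:2]-.001*s["eef_rot"][:2,0]; A=np.array([.4935,-.3637]); M=np.array([.692,.116])
an=lambda v:np.degrees(np.arctan2(v[1],v[0]))
print("wand",an(H-A),"len",np.linalg.norm(H-A),"mug from axis",an(M-A),"from head",an(M-H))
E
```

```text
[ 0.5968 -0.1151  0.0493] 67.60399573225162 [-4.3669 -8.9304  4.9385] [-1.7169  0.3612 -0.1629] 0.4303766900511151
qvel 0.0011809321580306725
scene mug/region diff 31
side mug/region diff 37
wand 67.64469137789933 len 0.26921111600906744 mug from axis 67.52021395050289 from head 67.38613780534703
```

View pics/scene8.png

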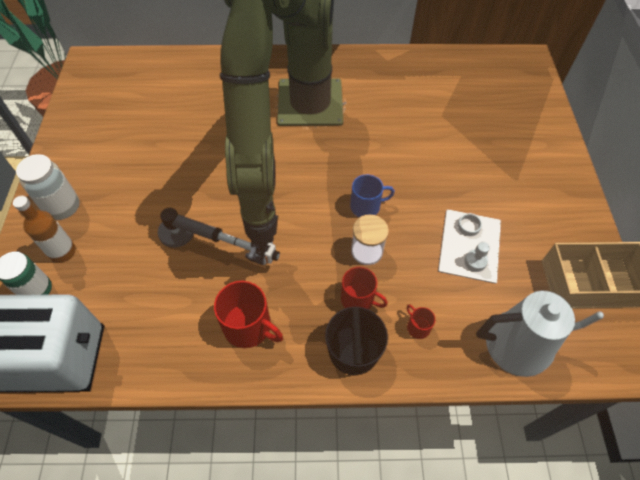

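The wand at (169,215)→(275,254) points at the middle red mug (360,290). The mugs and everything else are in place.

```bash
python3 -c "
from plant import job
print(job.finish_job())"
```

```text
the job is handed in; nothing more can be done
None
```

The wand is pulled fully out, pointing at the middle of the middle-sized red mug, and I handed the job in with the head still gripped and the button squeezed. No verdict was reported.

- **Swing:** I moved the wand round with the jaws loosely closed on the head, so the button stayed out and the telescope stayed locked. Then I gripped firmly, held still for more than a second, and pulled straight out.
- **Fully out:** travel was 100 mm. When I pulled a little further, the head did not move and the force rose to about 10 N, so it is against the hard end. I did not clearly make out the second black band in the pictures.
- **Button:** the jaws read about 37 mm apart, against 38 mm with the button in, so it is squeezed.
- **Aim:** the wand points along about 67.6°, and the mug bears 67.4–67.5° by my measurements. During the hold and the pull it read about 67.1°. I trimmed it by 0.6° once it was fully out.
- **Uncertainty in the aim:** the wrist camera never had the mug in view, so its position rests on the scene and side cameras, which agreed to about 3 mm.
- **Rest of the bench:** the last picture shows the arm still and the mugs and everything else where they were. The clock was at about 12 s of the 48 s allowed.

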